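Show the check source to the shielded detector

ROBOT

A 7-joint arm with a two-finger parallel gripper is mounted at the origin on a cart in front of the work surface, level with it; the furniture and walls round the work are solid. World frame = base frame: x ahead of the robot, y to its left, z up, the work surface at z = 0. Lengths are in m, angles in rad, forces in N, time in s.
With the tool pointing down it reaches from about 0.4 to 0.875 m from the base axis. Payload 19.3 kg.
Tool frame: the origin (TCP) lies at the very end of the fingers, on their centre line; the grasp point (between the pads) lies 19 mm behind it; z points along the fingers, y is the line along which they close (so a half turn about z gives the same grasp; the last joint's range is limited). The gripper opens to 85 mm and grips with 20 to 120 N. Pads are 22 mm wide; open, the fingers measure 114 mm over their backs; the gripper's body (76 mm by 85 mm) begins 54 mm behind the grasp point. The pads swing forward as they close: fully open they stand 13 mm farther back than shut.
Start: joints at [1.234, 0.521, -0.036, 1.599, 0.021, 1.021, -0.113], TCP at [0.165, -0.603, 0.231] pointing down, gripper open.
Joint ranges: [-2.91, 2.91], [-0.3, 2.13], [-1.5, 1.42], [0.17, 2.43], [-1.26, 4.41], [0.16, 1.93], [-2.52, 2.52]. Speed limits (rad/s): [1.89, 1.89, 2.39, 2.39, 3.01, 3.01, 3.01].

INTERFACE

Orientations are given as [roll, pitch, yaw] about the fixed x, y, z axes, in that order (R = Rz(yaw) Ry(pitch) Rx(roll)).
In Python, from workcell import bot gives the robot as it stands.
- The arm moves only by the shell command python3 -m crank 'ROWS' [FORCE]. ROWS is a JSON object of lists of equal length, an entry for each row: "travel": the shift along the world's x, y, z in cm, a list of three; "turn": the turn, a rotation vector about the world's x, y, z in degrees, a list of three; "gripper": the closure, from 0 (fully open) to 1 (shut). A call has exactly 5 rows; each row is the pose to reach, as a shift and turn from the pose commanded when the call began; what a row does not reach only later rows make up. A row lasts 1/10 s, in which the tool goes at most 50 mm and 8.59 degrees, less where a joint would pass 70% of its speed; a pose out of reach is approached as far as the arm can. A call with a gripper value outside its range is refused whole. The fingers move at their own pace and stop on an object; FORCE is the grip in N (left out, the last holds). Time passes only in rows, so rows that repeat a pose let the fingers close, or fill a call up. It gives the time, the measured TCP pose, the force, the opening and the grip force at its end, in the units of the state.
- bot.observe(): the state, without advancing time (a new reading comes with each control period).
- bot.grab_frame(name): name is "side" or "top"; returns a dict with "pixels" (420x560x3 uint8, red, green, blue), "fx", "fy", "cx", "cy" (pixels), "extrinsics" (4x4, takes a point from world to camera coordinates). Camera axes: x right, y down, z forward; pixel columns grow to the right and rows downward; lengths in m; the calibration is good to about 2 mm. A picture is of the moment at which its call begins. There is no depth.
- bot.job_done(): hands the job in; it is judged then, once.
The state is a dict: "clock": time; "qpos": joint angles; "qd": joint speeds; "joint_efforts": joint torques, N m; "position": TCP position; "tool_rot": TCP orientation; "force": force on the tool from outside, world axes, zero at the start; "moment": the same for the moment, N m; "grip_width": finger opening in m; "finger_force": force on a finger pad.
Only numpy, scipy, OpenCV 4.12 (cv2) and the standard library are available. Lean on these libraries where they do the work, as an engineer would, in place of code of your own. Each camera call takes 0.05 s, during which the arm holds its last target. There are 200 camera calls.

TASK

Do the daily check of the shielded detector: slide the shutter on top of the lead shield fully open, then take the source paddle (the one with the flat, square-cornered grip) out of the storage block and lower it through the slot in the shield's lid until the dark line across its blade is level with the lid. Finish while still holding the paddle there, upright and still, hanging from the gripper in the slot, for the reading: do not let go of it. Leave the paddle with the round knob in its slot and the meter and the jar where they are.

Things in the scene. Friction and masses are not known exactly. Their poses are not given: they have to be found in the camera images.
- shield: Fixed grey lead box 130 (x) x 150 (y) x 115 mm, foot 146 x 166; window in front (-x), 42 mm probe out 57 mm behind (+x). Origin: centre of underside. Steel lid at z = 115 with a through slot 42 (y) x 8 (x) mm at x = 0, y = -30, 3 mm countersink. Lid 18 thick, hollow below, inner floor 92 under the lid's top. Guide rails along y, 8.5 high, 22 to 29 mm either side of the slot's centre in x.
- slot_mouth (a point): Centre of the slot in the plane of the lid's top surface; axes as the shield (slot long along y, narrow along x).
- count_point (a point): Point inside the shield on the probe's axis, 55 mm straight below slot_mouth: where the middle of the source disc belongs. Axes as the shield.
- shutter (a joint): Sliding shutter plate (41 x 62 x 5 mm) on the lid, moved by its knob along the shield's +y. 0 = slot covered, 0.060 m = end stop, slot clear from 0.052. Starts at 0 to 0.02; friction about 2 N; stays where it is left.
- shutter_knob (a point): On the axis of the shutter's upright black knob (19 mm diameter, 29 mm tall), 22 mm above the lid's surface; knob top 34 mm, shutter plate top 5 mm above the lid. Moves with the shutter; at shutter 0 it lies 12 mm to +y of the slot's centre. Axes as the shield.
- source_paddle: Loose flat aluminium paddle, about 100 g (varies), upright in the store. Blade 40 (y) x 6 (x) mm from z = 0 to 100 (lowest 5 mm slightly smaller), brass disc in both faces at z = 25, dark line round it at z = 80; black square-cornered grip 34 (y) x 12 (x) mm from z = 100 to 136. Origin: centre of lower end, z up. Both faces alike: half a turn about z does not matter.
- source_disc (a point): Middle of the source disc in the source paddle, 25 mm above its lower end; axes as the paddle.
- blank_paddle: Loose blank paddle with the same blade but no disc and a round upright knob as grip (22 mm diameter, z = 100 to 136 mm), in the other slot of the storage block; origin at its lower end. Stays where it is.
- store: Fixed white storage block 60 (x) x 160 (y) x 55 mm on a 72 x 172 mm foot. Two slots 45 mm deep side by side, at y = -35 and +35 mm, 42.5 mm along y and 8.5 mm along x; which paddle stands in which varies. Origin: centre of the underside, z up.
- contamination_meter: Loose yellow hand meter 163 x 66 x 67 mm lying on the desk; origin under its middle. Stays where it is.
- counting_jar: Loose sample jar with white ribbed cap, 53 mm diameter, 55 mm tall, on the desk to the right of the shield; origin under its middle. Stays where it is.

How it is judged:
On the way, in this order (a step that is already met when the one before it is completed fails the run):
1. the shutter is slid open clear of the slot (value of joint shutter above 0.052 m), for 0.2 s.
2. the source paddle is lifted clear of the storage block in the gripper (height (world z) of source_paddle above 0.07 m and contact force between the fingers and source_paddle above 1 N), for 0.2 s.
3. the paddle's lower end has entered the slot, blade in line with it (z of source_paddle in the frame of slot_mouth below -0.008 m and horizontal distance between source_paddle and slot_mouth below 0.006 m and angle between the x axis of source_paddle and the x axis of shield, either way round below 0.15 rad), for 0.1 s.
At the end, for the whole second after the job is handed in: Shutter over 52 mm open; gripper still holding the source paddle (over 1.5 N) in the slot, disc within 6 mm in height and sideways of the count point, upright (0.1 rad), in line (0.12 rad), still, under 12 N on the shield; blank paddle moved under 20 mm, meter and jar under 30 mm (value of joint shutter above 0.052 m and z of source_disc in the frame of count_point between -0.006 and 0.006 m and horizontal distance between source_disc and count_point below 0.006 m and angle between source_paddle's own z axis and vertical below 0.1 rad and angle between the x axis of source_paddle and the x axis of shield, either way round below 0.12 rad and contact force between the fingers and source_paddle above 1.5 N and contact force between source_paddle and shield below 12 N and linear speed of source_paddle below 0.02 m/s and distance of blank_paddle from where it was at the start of the episode below 0.02 m and distance of each of contamination_meter, counting_jar from where it was at the start of the episode below 0.03 m); the arm keeps its last pose, push and grip.
It fails at once if the round-knobbed blank paddle is moved from its place (distance of blank_paddle from where it was at the start of the episode above 0.025 m).
It fails at once if the meter is pushed away (distance of contamination_meter from where it was at the start of the episode above 0.04 m).
It fails at once if the jar is pushed away (distance of counting_jar from where it was at the start of the episode above 0.04 m).
It also fails if it takes over 59 s, if anything falls off the work surface, if the arm or the gripper's body presses on something with over 40 N, if the wrist force passes 120 N, or if a joint passes its speed limit or range.

## Working session

There is one attempt and no reset: what is moved stays moved. The work goes in short steps, Python scripts to look and compute and a shell command to move; the robot and the scene stay as the last step left them, time stands still between calls to the robot, and variables do not carry over. Pictures are saved under pics/ and viewed, at most 10 in all, crops included, and the job is handed in when it is done.

```bash
mkdir -p pics
cat > h.py <<'E'
import numpy as np,cv2
from workcell import bot
def grab(n,save=None):
    f=bot.grab_frame(n)
    if save: cv2.imwrite('pics/'+save,f['pixels'][:,:,::-1])
    return f
def ray(f,u,v):
    T=np.array(f['extrinsics']);R=T[:3,:3];c=-R.T@T[:3,3]
    return c,R.T@np.array([(u-f['cx'])/f['fx'],(v-f['cy'])/f['fy'],1])
def onz(f,u,v,z):
    c,d=ray(f,u,v);return c+d*(z-c[2])/d[2]
def proj(f,p):
    T=np.array(f['extrinsics']);q=T[:3,:3]@np.array(p)+T[:3,3]
    return f['fx']*q[0]/q[2]+f['cx'],f['fy']*q[1]/q[2]+f['cy']
E
python3 - <<'E'
from h import *
for n in('top','side'):
    f=grab(n,n+'0.png');c,d=ray(f,f['cx'],f['cy']);print(n,f['fx'],c,d)
s=bot.observe();print(s)
E
```

```text
top 493.7473096159234 [0.30377868 0.0260773  1.37022005] [ 0.11270629  0.00814842 -0.99359494]
side 477.4986842243213 [0.2698165  0.92691225 0.82729282] [ 0.17907917 -0.75655765 -0.6289286 ]
{'clock': 0.1, 'qpos': array([ 1.23379426,  0.52191891, -0.03633086,  1.59996631,  0.02118017,
        1.02109295, -0.11279295]), 'qd': array([ 0.00075706, -0.00176936,  0.00064492,  0.00029435,  0.0021921 ,
        0.0004258 , -0.00025059]), 'joint_efforts': array([ 1.57801420e-03, -9.28502870e+01,  1.98305547e+00, -3.70538378e+01,
        1.80773763e-02,  5.39774963e-03,  7.67137658e-05]), 'position': array([ 0.16467284, -0.60259691,  0.23079987]), 'tool_rot': array([-3.14059255e+00,  5.17893127e-05,  2.66791047e-01]), 'force': array([ 0.41638866, -0.47347955,  0.1103847 ]), 'moment': array([-0.00551043,  0.00771196,  0.0212948 ]), 'finger_force': 0.0, 'grip_width': 0.08565734219583714}
```

View pics/top0.png

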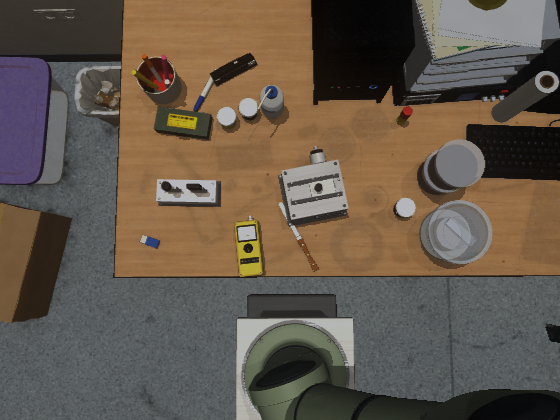

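View pics/side0.png

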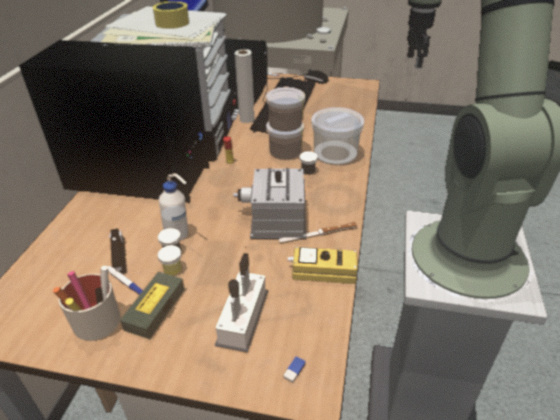

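The top view shows the shield at about (314,190), its knob at (319,187), and the store at (188,192) with paddles at (170,187) and (198,188). The meter is at (248,248) and the jar at (405,208). I'll enlarge the shield and the store in both views.

Run:
```python
import cv2,numpy as np
t=cv2.imread('pics/top0.png');s=cv2.imread('pics/side0.png')
r=lambda im,x,y,w,h:cv2.resize(im[y:y+h,x:x+w],(400,300),interpolation=cv2.INTER_CUBIC)
cv2.imwrite('pics/z.png',np.vstack([np.hstack([r(t,270,145,88,66*1),r(t,148,165,80,60)]),np.hstack([r(s,230,160,100,75),r(s,200,245,120,90)])]))
```

```text
(no output)
```

View pics/z.png

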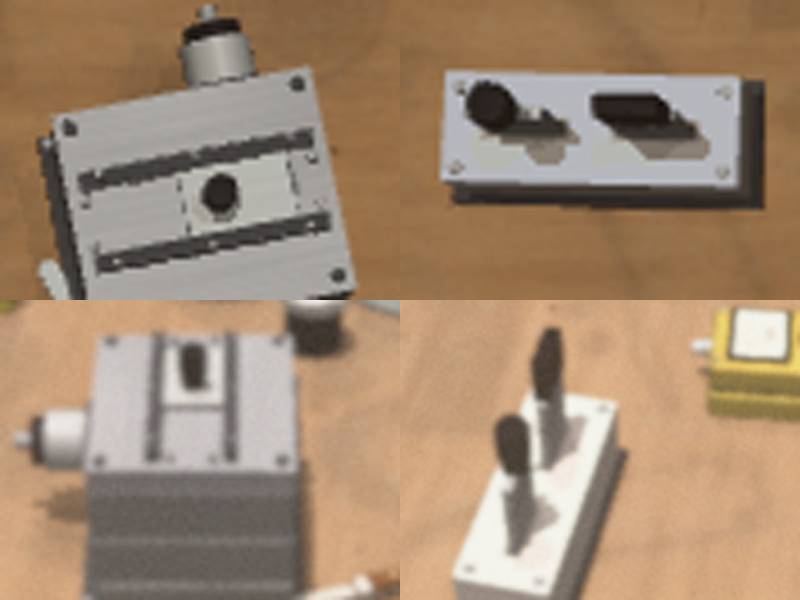

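The upper left crop shows the shield lid with its rails and the shutter knob. The upper right shows the store: the round-knob blank is on the left (+y) and the flat-grip source paddle on the right, its grip top at about (194,186) in the full image. Next I'll measure them.

```bash
cat > meas.py <<'E'
from h import *
f=grab('top');im=f['pixels'].astype(int);hsv=cv2.cvtColor(f['pixels'],cv2.COLOR_RGB2HSV)
def comp(m,box,close=0):
    x,y,w,h=box;M=np.zeros(m.shape,np.uint8);M[y:y+h,x:x+w]=m[y:y+h,x:x+w]*255
    if close:M=cv2.morphologyEx(M,cv2.MORPH_CLOSE,np.ones((close,close)))
    cs,_=cv2.findContours(M,cv2.RETR_EXTERNAL,cv2.CHAIN_APPROX_NONE);return max(cs,key=cv2.contourArea)
def rect(c,z):
    P=np.array([onz(f,u,v,z)[:2] for u,v in c.reshape(-1,2)])
    (cx,cy),(w,h),a=cv2.minAreaRect((P*1000).astype(np.float32));return np.round([cx,cy,w,h,a],1)
sat=hsv[...,1];val=hsv[...,2]
print('lid',rect(comp((sat<45)&(val>115),(270,145,90,90),5),.115))
print('store',rect(comp((sat<60)&(val>125),(148,165,80,50),5),.055))
dark=val<60
k=comp(dark,(311,178,16,18));print('knob px',k.reshape(-1,2).mean(0),cv2.boundingRect(k),rect(k,.115+.034))
g=comp(val<48,(184,180,22,10));print('grip',cv2.boundingRect(g),rect(g,.146))
b=comp(val<48,(160,180,14,12));print('blank',cv2.boundingRect(b),rect(b,.146))
for p in[(1,0),(0,1)]:pass
for x0,y0,w,h in[(184,180,24,14),(308,178,20,20)]:print(val[y0:y0+h,x0:x0+w])
E
python3 meas.py
```

```text
lid [489.7 -40.8 180.5 188.2  27.6]
store [493.9 292.6 159.5  59.9  89.6]
knob px [318.10526316 187.31578947] (315, 184, 7, 8) [484.4 -57.5  15.   17.7  89.3]
grip (187, 184, 15, 6) [489.4 253.3  35.5  12.7  89.6]
blank (162, 182, 9, 9) [491.1 323.7  20.6  20.1   1.2]
[[188 189 189 189 189 189 189 189 189 189 189 189 189 188 188 189 190 172
  171 173 173 174 174 174]
 [189 189 189 189 189 189 188 189 189 189 189 189 189 189 189 190 189 189
  189 189 189 189 189 189]
 [188 189 189 189 188 189 189 189 189 188 189 188 188 188 188 189 189 189
  188 189 189 189 189 189]
 [189 189 188 147 141 140 140 138 138 138 138 137 137 137 137 183 188 188
  188 189 189 189 189 189]
 [189 189  82  44  41  41  39  40  39  39  38  38  38  39  38  53 178 189
  189 189 189 189 189 189]
 [189 189  84  44  41  42  43  42  42  41  41  41  42  41  41  34  32 130
  184 189 189 189 189 189]
 [190 188  84  46  42  42  43  43  43  43  44  44  44  43  45  34  33  49
  179 189 188 189 188 189]
 [188 189 111  49  41  42  42  42  43  40  42  43  44  46  45  34  32  40
  115 115 182 189 189 188]
 [189 189 146  69  36  
[... 1584 characters left out ...]
 181 182
  182 182]
 [170 169 117 175 169 166 166  97  41  32  33  35  43 109 117 175 182 182
  182 182]
 [166 168 119 176 167 165 164 165  92  58  56  56 110 114 175 181 182 182
  182 182]
 [168 168 168 180 181 168 165 165 165 108 112 115 115 115 176 182 182 182
  182 182]
 [169 169 168 168 180 182 168 167 165 110 115 116 116 176 182 182 183 183
  182 182]
 [170 169 168 126 176 182 182 181 181 182 182 182 182 182 182 182 156 126
   96  72]
 [169 169 169  91 173 181 181 182 181 181 182 154 126 123  76  68  68  68
   67  68]
 [167 167 167 128 175 181 132 123  98  72  68  69  68  68  69  68  68  72
   68  67]
 [169 123 115  94  71  68  67  69  70  66  68  71  69  67  66  68  67  67
   71  81]]
```

```bash
sed -i '/^for /d' meas.py
cat > m2.py <<'E'
from meas import *
print(sat[190,300],val[190,300],sat[170,290],val[170,290])
c=comp((sat<40)&(val>150)&(val<180)|(val<100)&(sat<60),(276,158,78,70),3)
for lo in(140,155):
  m=(sat<40)&(val>lo);c=comp(m,(270,155,90,75),9);print('lid',lo,rect(c,.115))
# rails: dark pixels near lid interior -> two lines
m=(val<100);M=np.zeros(m.shape,np.uint8)
M[160:215,285:345]=m[160:215,285:345]
n,l,st,ce=cv2.connectedComponentsWithStats(M)
for i in range(1,n):
  if st[i,4]>40:
    P=np.array([onz(f,u,v,.1235)[:2]*1000 for v,u in np.argwhere(l==i)],np.float32)
    r=cv2.minAreaRect(P);print('blob',st[i],np.round(P.mean(0),1),np.round(r[0],1),np.round(r[1],1),round(r[2],1))
big=cv2.resize(f['pixels'][145:235,270:360],(600,600),interpolation=cv2.INTER_NEAREST);cv2.imwrite('pics/lid.png',big[:,:,::-1])
for r0 in(184,186,188):print(onz(f,194,r0,.146))
E
python3 m2.py
```

```text
lid [489.7 -40.8 180.5 188.2  27.6]
store [493.9 292.6 159.5  59.9  89.6]
knob px [318.10526316 187.31578947] (315, 184, 7, 8) [484.4 -57.5  15.   17.7  89.3]
grip (187, 184, 15, 6) [489.4 253.3  35.5  12.7  89.6]
blank (162, 182, 9, 9) [491.1 323.7  20.6  20.1   1.2]
9 166 11 168
lid 140 [485.7 -41.9 159.4 183.5  22.5]
lid 155 [485.1 -42.  157.2 183.2  22.1]
blob [287 174  52  14 195] [507.3 -43.2] [508.2 -45.7] [ 11.6 132.3] 11.5
blob [314 183   8   9  56] [489.  -58.7] [489.5 -58. ] [17.8 20.7] 89.2
blob [285 193   5  22  56] [442.7  22. ] [447.1  23.3] [54.7  8.2] 9.6
blob [291 192  52  13 205] [461.2 -54. ] [461.4 -54.6] [ 10.5 132.3] 10.6
blob [319 210  26   5  77] [ 423.5 -100.8] [425.2 -92.6] [63.4 10.2] 89.7
[0.49576099 0.25336196 0.146     ]
[0.49068439 0.25328761 0.146     ]
[0.48561248 0.25321333 0.146     ]
```

View pics/lid.png

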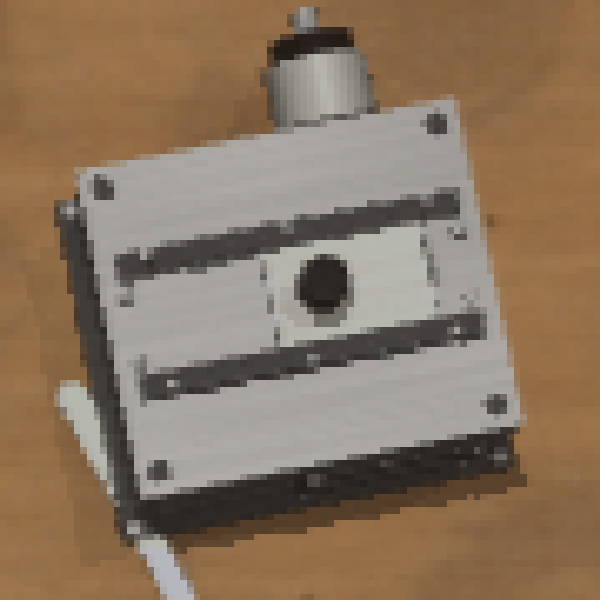

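```bash
cat > m3.py <<'E'
from h import *
f=grab('top');hsv=cv2.cvtColor(f['pixels'],cv2.COLOR_RGB2HSV)
ok=((hsv[...,1]<40)&(hsv[...,2]>140)).astype(np.float32);g=f['pixels'].astype(np.float32).mean(2)
C=np.array([[281.7,170.5],[338.6,159.6],[348.2,208.8],[291.8,219.2]])-.5
L=[]
for i in range(4):
    a,b=C[i],C[(i+1)%4];t=(b-a)/np.linalg.norm(b-a);n=np.array([t[1],-t[0]]);pts=[]
    for s in np.linspace(.12,.88,40):
        if i==0 and .42<s<.82: continue
        if i==3 and s<.3: continue
        p=a+s*(b-a);d=np.arange(-3,3.01,.1);q=p+np.outer(d,n)
        v=cv2.remap(ok,q[:,0].astype(np.float32)[None],q[:,1].astype(np.float32)[None],cv2.INTER_LINEAR)[0]
        j=np.argmax(v<.5)
        if j>0: pts.append(onz(f,*q[j],.115)[:2])
    vx,vy,x,y=cv2.fitLine(np.array(pts,np.float32),cv2.DIST_HUBER,0,.001,.001).ravel();L.append((np.array([x,y]),np.array([vx,vy])));print(len(pts),'dir',np.degrees(np.arctan2(vy,vx)))
K=[]
for i in range(4):
    (p,d),(q,e)=L[i-1],L[i];s=np.linalg.solve(np.c_[d,-e],q-p);K.append(p+s[0]*d)
K=np.array(K);ctr=K.mean(0);print('corners',K,'sides',np.linalg.norm(K-np.roll(K,-1,0),axis=1),'ctr',ctr)
E
python3 m3.py
python3 - <<'E'
import sys;sys.path.insert(0,'.')
from h import *
f=grab('side');hsv=cv2.cvtColor(f['pixels'],cv2.COLOR_RGB2HSV);v=hsv[...,2]
for nm,(x,y,w,h) in dict(src=(232,250,22,35),knob=(268,165,20,25)).items():
    m=np.zeros(v.shape,np.uint8);m[y:y+h,x:x+w]=v[y:y+h,x:x+w]<70
    n,l,st,ce=cv2.connectedComponentsWithStats(m);i=1+np.argmax(st[1:,4]);print(nm,st[i],ce[i])
P={'src.. centre mid-grip':(.494,.2576,.128),'grip top':(.494,.2576,.146),'top0 est':(.491,.2535,.128)}
for k,p in P.items():print(k,proj(f,p))
E
```

```text
20 dir -78.73869
29 dir 10.873245
40 dir -79.319466
18 dir 10.260995
corners [[ 0.53471655  0.03450267]
 [ 0.5636957  -0.11103532]
 [ 0.43610707 -0.13554324]
 [ 0.40835077  0.01162697]] sides [0.14839508 0.12992115 0.14976476 0.12841965] ctr [ 0.48571754 -0.05011223]
src [246 264   1   1   1] [246. 264.]
knob [276 172   4   9  24] [277.79166667 176.375     ]
src.. centre mid-grip (np.float64(243.40323958129076), np.float64(264.31363957354165))
grip top (np.float64(242.89386366489745), np.float64(258.0413323723665))
top0 est (np.float64(245.32174661879054), np.float64(263.13825636621254))
```

Measurements agree with the given sizes: lid 149 x 129.5 mm and store 159.5 x 59.9 mm.

| Item | Position (mm) | Yaw |
|---|---|---|
| Shield centre | (486, -50) | 10.8° |
| Slot | (491, -80) | 10.8° |
| Knob | (487, -57), shutter at about 11 mm | – |
| Source paddle | (493, 257.6) | about 0° |

I'll push the knob with closed fingers at tool yaw 100.8°.

```bash
python3 -m crank '{"travel":[[0,0,4],[0,0,8],[2,3,10],[4.5,7,10],[7,11,10]],"turn":[[0,0,8],[0,0,16],[0,0,24],[0,0,32],[0,0,40]],"gripper":[1,1,1,1,1]}' 30
python3 -m crank '{"travel":[[2.2,3.5,0],[4.5,7,0],[6.8,10.5,0],[9,14,0],[11.3,17.5,0]],"turn":[[0,0,8],[0,0,16],[0,0,24],[0,0,32],[0,0,40]],"gripper":[1,1,1,1,1]}'
python3 -m crank '{"travel":[[2.5,4,0],[5,8,0],[8,12,0],[11,16,0],[14.6,22.6,0]],"turn":[[0,0,5.5],[0,0,5.5],[0,0,5.5],[0,0,5.5],[0,0,5.5]],"gripper":[1,1,1,1,1]}'
```

```text
clock: 0.8
position: [0.2353, -0.4917, 0.3318]
tool_rot: [3.141, 0.001, 0.97]
force: [1.5, -0.6, 0.5]
grip_width: 0.0122
finger_force: 0.0
clock: 1.3
position: [0.3482, -0.3164, 0.3315]
tool_rot: [3.142, 0.001, 1.669]
force: [1.1, -0.9, -0.4]
grip_width: 0.0003
finger_force: 0.0
clock: 1.8
position: [0.4828, -0.1125, 0.3314]
tool_rot: [3.141, 0.0, 1.758]
force: [1.1, -1.6, -1.1]
grip_width: 0.0
finger_force: 0.0
```

```bash
python3 -m crank '{"travel":[[1,2,-3],[1,2,-7],[1,2,-11],[1,2,-14],[1,2,-16]],"turn":[[0,0,0],[0,0,0],[0,0,0],[0,0,0],[0,0,0]],"gripper":[1,1,1,1,1]}'
python3 -m crank '{"travel":[[0,0,-1],[0,0,-2],[0,0,-3],[0,0,-4],[0,0,-4]],"turn":[[0,0,0],[0,0,0],[0,0,0],[0,0,0],[0,0,0]],"gripper":[1,1,1,1,1]}'
```

```text
clock: 2.3
position: [0.4909, -0.0938, 0.1692]
tool_rot: [-3.14, -0.001, 1.759]
force: [1.3, -0.3, -0.1]
grip_width: 0.0001
finger_force: 0.0
clock: 2.8
position: [0.4913, -0.094, 0.1305]
tool_rot: [-3.141, -0.0, 1.759]
force: [0.0, -0.5, -0.1]
grip_width: 0.0005
finger_force: 0.0
```

Run:
```python
from h import *
import cv2
a=grab('top')['pixels'][145:235,270:360];b=grab('side')['pixels'][130:230,220:320]
r=lambda i:cv2.resize(i,(400,400),interpolation=cv2.INTER_CUBIC)
cv2.imwrite('pics/a1.png',np.hstack([r(a),r(b)])[:,:,::-1])
```

```text
(no output)
```

View pics/a1.png

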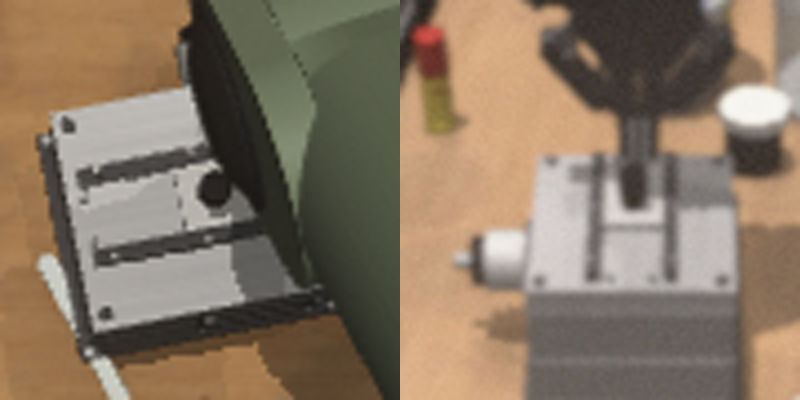

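The closed fingers stand just behind the knob, in line with it (right crop: fingers at about (637,130), knob at (632,185)). Pushing along the shield's +y.

```bash
python3 -m crank '{"travel":[[-0.15,0.8,0],[-0.3,1.6,0],[-0.45,2.4,0],[-0.6,3.2,0],[-0.75,4.0,0]],"turn":[[0,0,0],[0,0,0],[0,0,0],[0,0,0],[0,0,0]],"gripper":[1,1,1,1,1]}'
python3 -m crank '{"travel":[[-0.1,0.6,0],[-0.25,1.2,0],[-0.35,1.8,0],[-0.43,2.25,0],[-0.43,2.25,0]],"turn":[[0,0,0],[0,0,0],[0,0,0],[0,0,0],[0,0,0]],"gripper":[1,1,1,1,1]}'
python3 - <<'E'
from h import *
import cv2
f=grab('top');a=f['pixels'][145:235,270:360];b=grab('side')['pixels'][130:230,220:320]
r=lambda i:cv2.resize(i,(400,400),interpolation=cv2.INTER_CUBIC)
cv2.imwrite('pics/a2.png',np.hstack([r(a),r(b)])[:,:,::-1])
E
```

```text
clock: 3.4
position: [0.4842, -0.0533, 0.1315]
tool_rot: [3.141, 0.0, 1.759]
force: [0.8, -2.7, 1.6]
grip_width: -0.0001
finger_force: 1.2
clock: 3.9
position: [0.4797, -0.0308, 0.1312]
tool_rot: [-3.141, -0.0, 1.76]
force: [-0.4, -0.4, -0.1]
grip_width: -0.0004
finger_force: 0.0
```

View pics/a2.png

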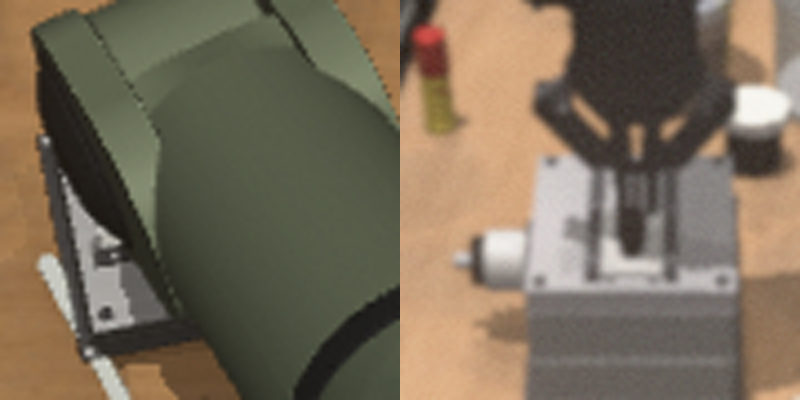

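The knob has moved with the fingers, to about (632,230) in the right crop. I'll nudge it gently until the end stop shows in the force.

```bash
python3 -m crank '{"travel":[[-0.02,0.1,0],[-0.04,0.2,0],[-0.06,0.3,0],[-0.06,0.3,0],[-0.06,0.3,0]],"turn":[[0,0,0],[0,0,0],[0,0,0],[0,0,0],[0,0,0]],"gripper":[1,1,1,1,1]}'
python3 -m crank '{"travel":[[-0.02,0.1,0],[-0.04,0.2,0],[-0.06,0.3,0],[-0.06,0.3,0],[-0.06,0.3,0]],"turn":[[0,0,0],[0,0,0],[0,0,0],[0,0,0],[0,0,0]],"gripper":[1,1,1,1,1]}'
```

```text
clock: 4.5
position: [0.4794, -0.0301, 0.1312]
tool_rot: [-3.141, 0.002, 1.757]
force: [2.3, -10.0, -1.6]
grip_width: 0.0004
finger_force: 5.3
clock: 5.0
position: [0.4792, -0.0296, 0.1313]
tool_rot: [-3.141, 0.004, 1.755]
force: [7.8, -26.6, -2.6]
grip_width: 0.0001
finger_force: 14.0
```

That is the end stop: the force rose to 27 N with no further motion. Its position also matches the slot estimate to within 1 mm. Now back off, lift and go to the store.

```bash
python3 -m crank '{"travel":[[0.2,-1,0],[0.3,-1.5,0],[0.3,-1.5,3],[0.3,-1.5,7],[0.3,-1.5,12]],"turn":[[0,0,0],[0,0,0],[0,0,0],[0,0,0],[0,0,0]],"gripper":[1,1,1,1,1]}'
python3 -m crank '{"travel":[[0,3,2],[0,7,2],[0,11,2],[0,15,2],[0,19,2]],"turn":[[0,0,-4],[0,0,-8],[0,0,-11],[0,0,-11],[0,0,-11]],"gripper":[0,0,0,0,0]}'
python3 -m crank '{"travel":[[0.5,4,0],[1,8,0],[1.2,10,0],[1.2,10.8,0],[1.2,10.8,0]],"turn":[[0,0,0],[0,0,0],[0,0,0],[0,0,0],[0,0,0]],"gripper":[0,0,0,0,0]}'
```

```text
clock: 5.5
position: [0.4807, -0.0401, 0.2518]
tool_rot: [-3.139, -0.002, 1.76]
force: [0.7, -0.9, 0.3]
grip_width: -0.0002
finger_force: 0.0
clock: 6.0
position: [0.4813, 0.1512, 0.2714]
tool_rot: [3.141, -0.0, 1.567]
force: [1.1, -0.6, -0.3]
grip_width: 0.0723
finger_force: 0.0
clock: 6.5
position: [0.4932, 0.2582, 0.271]
tool_rot: [-3.141, -0.0, 1.569]
force: [1.3, -0.7, 0.5]
grip_width: 0.0859
finger_force: 0.0
```

Run:
```python
from h import *
import cv2
s=grab('side','s3.png');print(bot.observe()['position'],bot.observe()['tool_rot'])
for k in (0,.05,.06):
  c=np.array([.4913,-.0796]);y=np.array([-.187,.982]);p=c+y*(.012+k);print(k,proj(s,[*p,.149]),proj(s,[*p,.137]))
b=s['pixels'][140:290,200:320]
cv2.imwrite('pics/a3.png',cv2.resize(b,(480,600),interpolation=cv2.INTER_CUBIC)[:,:,::-1])
```

```text
[0.4935185  0.2570261  0.27105388] [-3.14107835e+00  3.71761867e-04  1.56724204e+00]
0 (np.float64(278.3238616592192), np.float64(169.9194408095978)) (np.float64(278.3789564985293), np.float64(173.82606471445536))
0.05 (np.float64(277.90086292582436), np.float64(181.18507962994875)) (np.float64(277.9604485802358), np.float64(185.14783534663994))
0.06 (np.float64(277.81289998535186), np.float64(183.52777864700363)) (np.float64(277.8734408017603), np.float64(187.50163098121624))
```

View pics/a3.png

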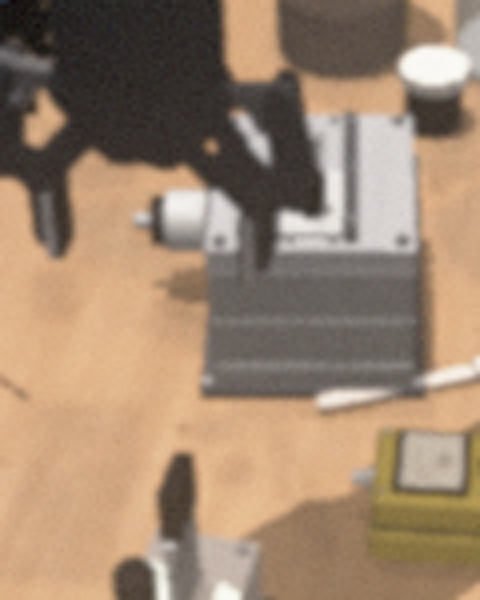

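The shutter plate reaches the lid's near edge, so it is fully open. The open fingers straddle the source grip, which is at about (178,500) in the crop. Descend and grasp.

```bash
python3 -m crank '{"travel":[[0,0,-3],[0,0,-6],[0,0,-9],[0,0,-12],[0,0,-14]],"turn":[[0,0,0],[0,0,0],[0,0,0],[0,0,0],[0,0,0]],"gripper":[0,0,0,0,0]}'
python3 -m crank '{"travel":[[0,0,-1],[0,0,-2],[0,0,-2],[0,0,-2],[0,0,-2]],"turn":[[0,0,0],[0,0,0],[0,0,0],[0,0,0],[0,0,0]],"gripper":[0,0,0.4,0.8,1]}' 40
python3 -m crank '{"travel":[[0,0,0],[0,0,0],[0,0,0],[0,0,0],[0,0,0]],"turn":[[0,0,0],[0,0,0],[0,0,0],[0,0,0],[0,0,0]],"gripper":[1,1,1,1,1]}'
```

```text
clock: 7.05
position: [0.4935, 0.2553, 0.1296]
tool_rot: [-3.14, 0.001, 1.565]
force: [0.3, 0.4, -0.1]
grip_width: 0.0855
finger_force: 0.0
clock: 7.55
position: [0.4941, 0.2577, 0.1122]
tool_rot: [3.14, -0.001, 1.567]
force: [0.4, 0.3, 0.0]
grip_width: 0.0438
finger_force: 0.0
clock: 8.05
position: [0.4937, 0.2577, 0.1118]
tool_rot: [3.141, -0.0, 1.567]
force: [-2.3, -1.1, 5.7]
grip_width: 0.0114
finger_force: 40.6
```

```bash
python3 -m crank '{"travel":[[0,0,0.5],[0,0,1.5],[0,0,2.5],[0,0,3.5],[0,0,4.5]],"turn":[[0,0,0],[0,0,0],[0,0,0],[0,0,0],[0,0,0]],"gripper":[1,1,1,1,1]}' 60
python3 -m crank '{"travel":[[0,0,2],[0,0,5],[0,0,8],[0,0,11],[0,0,12]],"turn":[[0,0,0],[0,0,0],[0,0,0],[0,0,0],[0,0,0]],"gripper":[1,1,1,1,1]}'
python3 - <<'E'
from h import *
import cv2
s=grab('side','s4.png');o=bot.observe();p=o['position'];print(p)
for d in(-.083,-.103,-.021):print(proj(s,p+[0,0,d]))
b=s['pixels'][150:270,190:290]
cv2.imwrite('pics/a4.png',cv2.resize(b,(500,600),interpolation=cv2.INTER_CUBIC)[:,:,::-1])
E
```

```text
clock: 8.55
position: [0.4938, 0.2576, 0.1575]
tool_rot: [3.141, -0.0, 1.567]
force: [-0.2, -0.0, -1.2]
grip_width: 0.0111
finger_force: 59.1
clock: 9.05
position: [0.4943, 0.2581, 0.2797]
tool_rot: [3.138, -0.002, 1.567]
force: [0.3, 0.8, -1.1]
grip_width: 0.0116
finger_force: 59.1
[0.4943742  0.25809302 0.27963381]
(np.float64(241.14622768021093), np.float64(239.72914156388168))
(np.float64(241.75350943831197), np.float64(247.16480258552485))
(np.float64(239.15623895571764), np.float64(215.3633815277267))
```

View pics/a4.png

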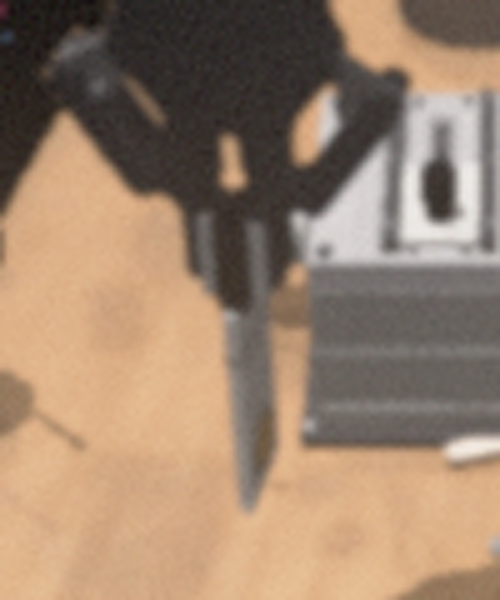

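The paddle hangs upright, its lower tip at about (248,508) in the crop, as expected. The shutter is open, so I'll measure the exposed slot directly before moving.

Run:
```python
from h import *
for n in('top','side'):
    f=grab(n);v=cv2.cvtColor(f['pixels'],cv2.COLOR_RGB2HSV)[...,2].astype(float)
    u0,v0=proj(f,[.4913,-.0796,.115]);print(n,u0,v0);U,V=int(u0),int(v0)
    w=v[V-9:V+10,U-13:U+14];print(w.astype(int) if n=='top' else w[2:17,4:24].astype(int))
```

```text
top 325.70159738907114 186.74126980021506
[[176 173 135 100 114 121  84  73  71  71  72  71  72  72  73  74  67  72
   73  72  74  63  81  83  88  92 108]
 [145 109  76  72  73  72  72  72  76  73  70  72  74  74  73  72  77  82
   83  79 106 110 166 172 172 171 166]
 [107 115  79  75  74  70  73  73  72  72  73  78  83  84  79  92 109 111
  168 174 172 172 170 170 169 125 174]
 [ 73  72  71  72  72  73  67  82  75  77  92 170 176 174 173 175 174 172
  171 170 169 169 170 172 172 157  82]
 [ 74  63  81  73  78  93 110 169 174 174 174 174 174 172 171 171 170 171
  171 173 172 171 169 170 170 169 170]
 [186 164 119 168 175 175 176 177 175 175 173 173 173 173 173 174 173 171
  170 170 169 171 158 171 172 172 173]
 [194 193 180 177 176 174 173 173 174 174 175 172 172 172 171 172 172 159
  146 144 109 112 114 166 171 172 172]
 [194 194 143 170 174 174 174 173 173 172 173 174 161 146 144 130 115 113
  113  99  84  95 114 167 173 174 175]
 [193 194 124 169 175 176 175 162 146 145 132 116 114 113 100  84  81  70
   60  63  52  50 113 144 174 177 177]
 [194 193 177 177 164 114 113 115 115 100
[... 1706 characters left out ...]
 182 141
  116 126]
 [108 128 165 203 214 210 193 161 131 120 141 175 196 215 215 209 181 141
  116 128]
 [112 132 165 202 214 210 194 157 125 111 137 172 202 214 219 210 183 139
  116 130]
 [119 138 173 203 214 207 194 157 118 107 133 171 202 215 216 208 186 138
  117 138]
 [120 150 185 210 213 203 177 141 109  95 122 169 201 215 218 210 184 140
  124 137]
 [122 151 196 216 213 182 145 105  83  78 102 152 197 218 226 220 192 145
  122 135]
 [125 161 210 227 210 154 102  76  66  70  86 127 189 225 231 227 201 146
  117 133]
 [123 167 215 228 210 144  85  66  67  66  70 111 177 226 236 232 209 152
  115 125]
 [129 177 224 233 205 138  80  65  63  60  67 105 172 225 234 232 206 150
  114 128]]
```

Run:
```python
from h import *
f=grab('top');v=cv2.cvtColor(f['pixels'],cv2.COLOR_RGB2HSV)[...,2]
m=np.zeros(v.shape,np.uint8);m[181:193,316:338]=v[181:193,316:338]<150
n,l,st,ce=cv2.connectedComponentsWithStats(m);i=1+np.argmax(st[1:,4]);print(st[i],ce[i],onz(f,*ce[i],.115))
P=np.array([onz(f,u,w,.115)[:2]*1000 for w,u in np.argwhere(l==i)],np.float32);print(cv2.minAreaRect(P))
f=grab('side');v=cv2.cvtColor(f['pixels'],cv2.COLOR_RGB2HSV)[...,2].astype(float)
w=np.clip(190-v[172:181,274:283],0,None);c=(w*np.arange(274,283)).sum(1)/w.sum(1);print(np.round(c,2),c.mean(),[proj(f,[*p,.115])[0] for p in((.4913,-.0796),(.4933,-.0796))])
```

```text
[317 183  19   8 108] [325.97222222 186.69444444] [ 0.49141697 -0.08029602  0.115     ]
((491.32757568359375, -79.95480346679688), (14.72299575805664, 47.92953109741211), 11.03930950164795)
[   nan 277.61 278.   277.95 277.96 277.9  277.87 277.87 277.81] nan [np.float64(278.5729397044174), np.float64(277.8252111759814)]<stdin>:7: RuntimeWarning: invalid value encountered in divide
```

The top view gives the slot at (491.4, -80.1) mm, yaw 11.0°, with a 48 x 14.7 mm rim (48 x 14 expected). The side view suggests x may be about 1.5 mm more. Moving above the slot.

```bash
python3 -m crank '{"travel":[[0,-3,0],[0,-7,0],[0,-11,0],[0,-15,0],[0,-19,0]],"turn":[[0,0,2],[0,0,5],[0,0,8],[0,0,11.2],[0,0,11.2]],"gripper":[1,1,1,1,1]}'
python3 -m crank '{"travel":[[0,-4,0],[0,-8,0],[-0.1,-12,0],[-0.2,-14,0],[-0.25,-14.8,0]],"turn":[[0,0,0],[0,0,0],[0,0,0],[0,0,0],[0,0,0]],"gripper":[1,1,1,1,1]}'
python3 -m crank '{"travel":[[0,0,-1],[0,0,-2.5],[0,0,-4],[0,0,-5],[0,0,-5]],"turn":[[0,0,0],[0,0,0],[0,0,0],[0,0,0],[0,0,0]],"gripper":[1,1,1,1,1]}'
python3 - <<'E'
from h import *
import cv2
s=grab('side','s5.png');o=bot.observe();print(o['position'],o['tool_rot'],o['force'])
cv2.imwrite('pics/a5.png',cv2.resize(s['pixels'][120:220,228:328],(600,600),interpolation=cv2.INTER_CUBIC)[:,:,::-1])
v=cv2.cvtColor(s['pixels'],cv2.COLOR_RGB2GRAY);print(v[160:184,266:292])
p=o['position'];print([proj(s,p+[0,0,-.102]),proj(s,p+[0,0,-.06])])
E
```

```text
clock: 9.8
position: [0.493, 0.0658, 0.2752]
tool_rot: [-3.14, -0.0, 1.765]
force: [0.2, -0.4, -0.2]
grip_width: 0.0112
finger_force: 59.2
clock: 10.3
position: [0.4904, -0.0828, 0.2751]
tool_rot: [-3.14, -0.0, 1.76]
force: [-0.3, 1.1, -0.5]
grip_width: 0.0113
finger_force: 59.2
clock: 10.8
position: [0.4905, -0.0793, 0.2247]
tool_rot: [-3.139, -0.001, 1.764]
force: [-0.1, -0.1, -0.7]
grip_width: 0.0115
finger_force: 59.1
[ 0.490981   -0.07948965  0.22566775] [-3.14047798e+00 -9.52299345e-04  1.76391486e+00] [ 0.18343201  0.88711286 -1.33435771]
[[175 176 175 171 168 168 163 160 161 158 156 146 128 121 124 142 141 142
  136 135 141 142 137 142 148 147]
 [177 177 177 171 170 170 170 168 165 166 159 149 130 122 135 151 154 158
  152 155 155 156 158 162 160 160]
 [182 172 172 172 172 170 172 174 172 165 165 151 128 124 135 153 159 161
  163 161 163 167 164 165 169 165]
 [178 174 175 170 171 172 174 177 175 173 169 150 130 122 134 155 163 162
  166 166 166 164 164 166 166 169]
 [174 173 176 171 171 173 178 177 176 178 169 151 135 121 131 154 163 168
  166 168 166 166 162 168 166 170]
 [1
[... 1500 characters left out ...]
8  81  95 109 128 132]
 [182 145 115 105 122 159 189 203 197 179 146 119 110 104 114 116 116 122
  122 115 100  91  96 113 124 137]
 [185 152 119 106 130 166 193 200 200 181 146 111  96 101 107 117 125 124
  126 116 103 100 106 120 130 135]
 [180 149 120 116 136 175 198 197 190 167 135 101  85  90 110 131 144 149
  141 132 112 110 113 127 137 136]
 [180 142 113 112 139 179 203 195 170 139  96  79  73  80 114 151 177 186
  182 157 124 109 114 141 153 153]
 [175 139 105 110 149 187 207 191 146  99  68  63  60  71 109 159 198 208
  208 177 130 108 116 143 170 179]]
[(np.float64(278.6458524543745), np.float64(175.52120810991192)), (np.float64(278.45860595470504), np.float64(161.87013876089262))]
```

View pics/a5.png

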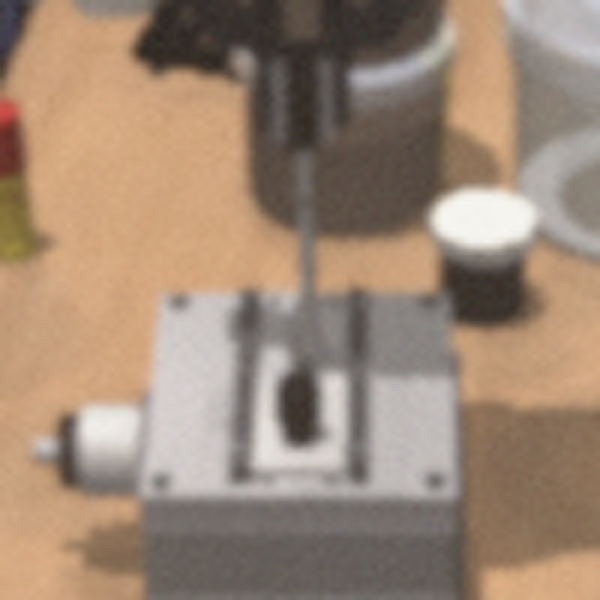

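In the side view the blade (edge-on) is at about column 278.9 and the slot was at 278.0, so the blade sits about 2 mm too far to -x. I'll correct by +2 mm and lower gently, watching the force.

```bash
python3 -m crank '{"travel":[[0.2,-0.05,0],[0.2,-0.05,-0.3],[0.2,-0.05,-0.6],[0.2,-0.05,-0.9],[0.2,-0.05,-0.9]],"turn":[[0,0,0],[0,0,0],[0,0,0],[0,0,0],[0,0,0]],"gripper":[1,1,1,1,1]}'
python3 -m crank '{"travel":[[0,0,-0.1],[0,0,-0.2],[0,0,-0.3],[0,0,-0.4],[0,0,-0.4]],"turn":[[0,0,0],[0,0,0],[0,0,0],[0,0,0],[0,0,0]],"gripper":[1,1,1,1,1]}'
```

```text
clock: 11.35
position: [0.493, -0.081, 0.2169]
tool_rot: [-3.141, -0.0, 1.762]
force: [-0.1, -0.2, -0.8]
grip_width: 0.0116
finger_force: 59.1
clock: 11.85
position: [0.4931, -0.081, 0.2132]
tool_rot: [-3.141, -0.0, 1.762]
force: [-0.0, -0.8, -0.9]
grip_width: 0.0112
finger_force: 59.1
```

```bash
python3 -m crank '{"travel":[[0,0,-0.15],[0,0,-0.3],[0,0,-0.45],[0,0,-0.6],[0,0,-0.6]],"turn":[[0,0,0],[0,0,0],[0,0,0],[0,0,0],[0,0,0]],"gripper":[1,1,1,1,1]}'
```

```text
clock: 12.35
position: [0.4931, -0.0808, 0.2071]
tool_rot: [-3.141, -0.0, 1.763]
force: [-1.0, 1.1, -1.1]
grip_width: 0.0113
finger_force: 59.1
```

The lower end is about 10 mm below the lid with no contact force. Lowering on.

```bash
python3 -m crank '{"travel":[[0,0,-0.3],[0,0,-0.6],[0,0,-0.9],[0,0,-1.2],[0,0,-1.5]],"turn":[[0,0,0],[0,0,0],[0,0,0],[0,0,0],[0,0,0]],"gripper":[1,1,1,1,1]}'
python3 -m crank '{"travel":[[0,0,-0.5],[0,0,-1],[0,0,-1.5],[0,0,-2],[0,0,-2.5]],"turn":[[0,0,0],[0,0,0],[0,0,0],[0,0,0],[0,0,0]],"gripper":[1,1,1,1,1]}'
python3 -m crank '{"travel":[[0,0,-0.5],[0,0,-1],[0,0,-1.5],[0,0,-2],[0,0,-2.2]],"turn":[[0,0,0],[0,0,0],[0,0,0],[0,0,0],[0,0,0]],"gripper":[1,1,1,1,1]}'
```

```text
clock: 12.85
position: [0.4932, -0.0809, 0.192]
tool_rot: [-3.142, -0.0, 1.763]
force: [-1.6, 2.2, 0.8]
grip_width: 0.0112
finger_force: 59.2
clock: 13.35
position: [0.4932, -0.0809, 0.1668]
tool_rot: [-3.142, -0.0, 1.763]
force: [-1.0, 4.8, 1.7]
grip_width: 0.0113
finger_force: 59.3
clock: 13.85
position: [0.4931, -0.0808, 0.1447]
tool_rot: [-3.141, -0.0, 1.763]
force: [-1.0, 5.9, 2.4]
grip_width: 0.0113
finger_force: 59.6
```

```bash
python3 -m crank '{"travel":[[-0.02,0.1,0],[-0.02,0.1,-0.2],[-0.02,0.1,-0.4],[-0.02,0.1,-0.6],[-0.02,0.1,-0.75]],"turn":[[0,0,0],[0,0,0],[0,0,0],[0,0,0],[0,0,0]],"gripper":[1,1,1,1,1]}'
python3 -m crank '{"travel":[[0,0.03,0],[0,0.03,0],[0,0.03,0],[0,0.03,0],[0,0.03,0]],"turn":[[0,0,0],[0,0,0],[0,0,0],[0,0,0],[0,0,0]],"gripper":[1,1,1,1,1]}'
python3 - <<'E'
from h import *
import cv2
s=grab('side');t=grab('top');o=bot.observe();p=o['position'];print(p,o['force'])
a=cv2.resize(s['pixels'][150:200,250:310],(600,500),interpolation=cv2.INTER_CUBIC);cv2.imwrite('pics/a6.png',a[:,:,::-1])
print(proj(s,p+[-.004,.02,-.022]),proj(s,p+[0,0,-.002]))
E
```

```text
clock: 14.35
position: [0.4929, -0.0802, 0.1376]
tool_rot: [-3.141, 0.0, 1.762]
force: [-0.5, -0.4, -0.9]
grip_width: 0.0108
finger_force: 59.1
clock: 14.85
position: [0.493, -0.0797, 0.1378]
tool_rot: [3.142, 0.0, 1.762]
force: [1.2, -0.3, -0.9]
grip_width: 0.0113
finger_force: 59.1
[ 0.49302352 -0.07966012  0.13782644] [-0.09588702 -1.39404309 -0.92500523]
(np.float64(277.83207421350227), np.float64(182.38494070536186)) (np.float64(277.8343848152856), np.float64(171.5098788887483))
```

View pics/a6.png

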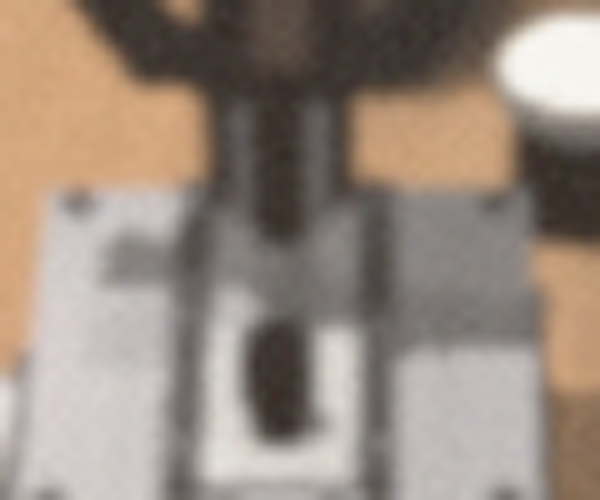

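The paddle hangs in the slot: the lower edge of its grip is at crop row ~240 (image row 174), with the open shutter and knob in front. Next, a numeric check of the height.

Run:
```python
from h import *
s=grab('side');g=cv2.cvtColor(s['pixels'],cv2.COLOR_RGB2GRAY);print(g[168:180,276:281].mean(1).round())
g4=cv2.cvtColor(cv2.imread('pics/s4.png'),cv2.COLOR_BGR2GRAY);print(g4[206:219,235:239].mean(1).round())
p=bot.observe()['position'];e=np.array([-.191,.982,0])*.017
for z in(.130,.135,.140):print(z,proj(s,[*(p+e)[:2],z]))
for o in(.107,.102,.097):print(o,proj(s,np.array([.4944,.2581+.017,.2796-o+.1])))
```

```text
[ 61.  61.  60.  62.  64.  74.  92. 109. 112. 111. 111. 110.]
[ 55.  56.  55.  57.  61.  79. 114. 136. 130. 126. 125. 124. 126.]
0.13 (np.float64(277.75432230760026), np.float64(177.10026986768003))
0.135 (np.float64(277.7298599096857), np.float64(175.48794051497185))
0.14 (np.float64(277.7052714620852), np.float64(173.86730316199396))
0.107 (np.float64(236.18185438057682), np.float64(215.1921312578872))
0.102 (np.float64(235.9990868985979), np.float64(213.0839616382196))
0.097 (np.float64(235.81500711544393), np.float64(210.96065500709264))
```

Run:
```python
from h import *
s=grab('side');g=cv2.cvtColor(s['pixels'],cv2.COLOR_RGB2GRAY)
c=np.array([.4857,-.0501]);x=np.array([.982,.191]);y=np.array([-.191,.982])
for a in(-.045,.045):
  u,v=proj(s,[*(c+a*x+.075*y),.115]);U=int(round(u));V=int(v);print('near lid edge pred',u,v);print(V-4,g[V-4:V+6,U-2:U+3].mean(1).round())
k=c+y*(.042);
for z,d in((.149,-.009),(.12,.0095)):
  u,v=proj(s,[*(k+y*d),z]);print('knob pred',z,u,v)
U=int(round(u));print(g[176:200,U-1:U+2].mean(1).round())
```

```text
near lid edge pred 296.2359774692878 202.74867240868625
198 [189. 187. 184. 183. 166. 131. 112. 110. 111. 113.]
near lid edge pred 259.4194799317295 202.7208734957543
198 [204. 203. 202. 195. 169. 131. 111. 110. 110. 113.]
knob pred 0.149 277.93707936183534 181.4325153266668
knob pred 0.12 277.94948588231733 195.34260453694958
[110. 109. 107. 108. 109.  95.  76.  64.  61.  58.  56.  54.  58.  55.
  55.  56.  60.  84. 144. 195. 212. 199. 172. 176.]
```

Run:
```python
from h import *
s=grab('side');g4=cv2.cvtColor(cv2.imread('pics/s4.png'),cv2.COLOR_BGR2GRAY)
print(g4[210:256,234:246])
for h in(0,.025,.08,.1,.136):
  print(h,[np.round(proj(s,[.4944+dx,.2581+dy,.2796-.102+h]),1).tolist() for dx,dy in((-.003,.0195),(.003,.0195),(-.003,-.0195))])
```

```text
[[ 92  66  58  62  57  70  84  99 104 105 116 117]
 [116  95  84  67  70  72  87  98 101 104 113 117]
 [153 142 126 102  85  84 100  98 101 108 111 112]
 [167 162 149 129 103 100 101  99 101 102 110 109]
 [167 150 138 121 110 108 105 101 100 111 123 121]
 [166 144 129 121 110 105 102 102 108 118 131 139]
 [169 143 128 121 108 104  99  97 103 119 137 151]
 [170 146 125 119 106 102  99  99 106 119 137 151]
 [167 145 129 122 110  98 102 100 103 115 134 152]
 [171 148 132 120 107  95 101 101 105 117 133 149]
 [171 149 133 121 104 102 103 106 108 115 134 156]
 [165 144 125 118 106 100 100 106 106 113 134 158]
 [168 141 119 109 105 103 104 108 108 110 137 158]
 [175 150 126 113 110 103 106 107 103 109 131 153]
 [183 160 136 124 114 110 105 105 104 108 134 152]
 [181 161 141 128 116 106 109 108 108 112 131 155]
 [186 166 148 129 119 114 106 108 103 112 131 153]
 [187 171 146 132 122 114 107 104 109 108 128 155]
 [186 168 148 127 123 112 106 107 109 111 126 153]
 [188 169 149 133 120 114 108 106 107 110 126 158]
 [187 171 151 134 123 107 109 105 100 106 124 154]
 [187 175 151 135 125 109 106
[... 814 characters left out ...]
19 122 145 173 175 170]
 [177 184 174 164 139 128 129 133 165 183 185 180]
 [181 180 178 167 145 129 130 145 175 189 191 185]
 [179 181 182 168 150 141 142 159 186 192 191 186]
 [176 180 182 174 165 149 153 173 190 193 191 188]
 [178 181 183 181 175 169 170 185 192 193 190 188]
 [180 181 184 187 189 184 188 193 196 189 189 190]
 [178 180 185 188 192 193 194 195 191 190 190 189]
 [179 183 187 192 191 194 194 191 190 187 187 189]]
0 [[240.5, 253.6], [237.6, 253.2], [245.7, 240.6]]
0.025 [[239.8, 244.3], [236.8, 243.9], [245.0, 231.3]]
0.08 [[237.9, 222.5], [234.8, 222.1], [243.4, 209.7]]
0.1 [[237.2, 214.1], [234.1, 213.7], [242.8, 201.4]]
0.136 [[235.9, 198.5], [232.6, 198.1], [241.7, 186.0]]
```

The dark line, measured in the hanging picture, was at row 222.0 against 222.3 predicted. That confirms a TCP-to-lower-end offset of about 102 mm. Final trim of -1.5 mm, which also hedges towards the slightly higher reading of the grip edge, then settle and hand in.

```bash
python3 -m crank '{"travel":[[0,0,-0.05],[0,0,-0.1],[0,0,-0.15],[0,0,-0.15],[0,0,-0.15]],"turn":[[0,0,0],[0,0,0],[0,0,0],[0,0,0],[0,0,0]],"gripper":[1,1,1,1,1]}'
python3 -m crank '{"travel":[[0,0,0],[0,0,0],[0,0,0],[0,0,0],[0,0,0]],"turn":[[0,0,0],[0,0,0],[0,0,0],[0,0,0],[0,0,0]],"gripper":[1,1,1,1,1]}'
```

```text
clock: 15.6
position: [0.4929, -0.0797, 0.1362]
tool_rot: [-3.141, -0.0, 1.762]
force: [-0.6, -0.4, -0.3]
grip_width: 0.0116
finger_force: 59.1
clock: 16.1
position: [0.493, -0.0797, 0.1363]
tool_rot: [-3.142, 0.0, 1.763]
force: [-0.1, -0.4, -0.7]
grip_width: 0.0114
finger_force: 59.1
```

```bash
python3 -c "
from workcell import bot
print(bot.job_done())"
```

```text
the job is handed in; nothing more can be done
None
```

The job is handed in, with no verdict shown: the shutter is at its end stop and the source paddle is held still and upright in the slot, its dark line level with the lid to within a few mm by my measurements.

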